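Pack the last two turned feet into the pail

TASK

Take the turned furniture foot out of the sloping rest, stand it on the dark steel plate, tenon up, and let go of it for a moment to check that it stands true; then pack it in the pail. Pack the other loose foot, the one standing on the bench, in the pail too, so that all seven stand upright on the pail's floor, tenons up, one in the middle and six around it. Lower them all the way in, do not drop them, and leave the other things on the bench where they are.

Things in the scene. Friction and masses are not known exactly. Their poses are not given: they have to be found in the camera images.
- tilted_mid (a point): turned wooden foot: round body 46 mm in diameter, 90 mm tall (bottom edge chamfered 6 mm), with a tenon 18 mm in diameter, 40 mm long on top; 130 mm overall, about 0.12 kg. Point: on its axis, half-way up (65 mm); z from base to tenon. The one lying loose in the sloping rest, leaning 45 degrees, tenon end up and away from the robot.
- standing_mid (a point): turned wooden foot: round body 46 mm in diameter, 90 mm tall (bottom edge chamfered 6 mm), with a tenon 18 mm in diameter, 40 mm long on top; 130 mm overall, about 0.12 kg. Point: on its axis, half-way up (65 mm); z from base to tenon. The one standing loose on the bench, tenon up.
- packed0_mid (a point): turned wooden foot: round body 46 mm in diameter, 90 mm tall (bottom edge chamfered 6 mm), with a tenon 18 mm in diameter, 40 mm long on top; 130 mm overall, about 0.12 kg. Point: on its axis, half-way up (65 mm); z from base to tenon. Already standing loose in the middle of the pail.
- packed1_mid (a point): turned wooden foot: round body 46 mm in diameter, 90 mm tall (bottom edge chamfered 6 mm), with a tenon 18 mm in diameter, 40 mm long on top; 130 mm overall, about 0.12 kg. Point: on its axis, half-way up (65 mm); z from base to tenon. One of four standing loose in the pail around the middle one, 48.5 mm from its axis; the ring of six places 60 degrees apart has two empty, with 2.5 mm play.
- packed2_mid (a point): turned wooden foot: round body 46 mm in diameter, 90 mm tall (bottom edge chamfered 6 mm), with a tenon 18 mm in diameter, 40 mm long on top; 130 mm overall, about 0.12 kg. Point: on its axis, half-way up (65 mm); z from base to tenon. One of four standing loose in the pail around the middle one, 48.5 mm from its axis; the ring of six places 60 degrees apart has two empty, with 2.5 mm play.
- packed3_mid (a point): turned wooden foot: round body 46 mm in diameter, 90 mm tall (bottom edge chamfered 6 mm), with a tenon 18 mm in diameter, 40 mm long on top; 130 mm overall, about 0.12 kg. Point: on its axis, half-way up (65 mm); z from base to tenon. One of four standing loose in the pail around the middle one, 48.5 mm from its axis; the ring of six places 60 degrees apart has two empty, with 2.5 mm play.
- packed4_mid (a point): turned wooden foot: round body 46 mm in diameter, 90 mm tall (bottom edge chamfered 6 mm), with a tenon 18 mm in diameter, 40 mm long on top; 130 mm overall, about 0.12 kg. Point: on its axis, half-way up (65 mm); z from base to tenon. One of four standing loose in the pail around the middle one, 48.5 mm from its axis; the ring of six places 60 degrees apart has two empty, with 2.5 mm play.
- pail_floor (a point): low round steel pail with a straight wall, fixed to the bench: inside diameter 148 mm, wall 4 mm, rim 65 mm above its inner floor. Point: centre of the inner floor, 5 mm above the bench; z up, turned anyhow about it.
- plate_top (a point): flat dark steel checking plate, 110 x 110 mm, 15 mm thick, fixed to the bench. Point: centre of its upper face; z up, x and y along its edges.
- rest: fixed plywood rest with two sloping round rails (28 mm apart, under the foot, inside its width) and a stop board 44 mm wide at the foot's base. Origin: on the bench under the centre of the tilted foot's base, which is 52 mm above the bench; x points level along the slope, uphill; the base board is 44 mm wide, from x = -25 to 95 mm.
- offcut_center (a point): plain round wooden offcut without tenon, 46 mm in diameter, 70 mm tall, standing on the bench; not one of the feet: a bystander. Point: its centre.
- glue: white glue bottle, 60 mm in diameter, 170 mm tall, a bystander. Origin: centre of its underside.
- sander: cork sanding block 110 x 65 x 30 mm, a bystander. Origin: centre of its underside, x along it.
Things that resemble listed ones, but are neither listed nor needed, are in the scene too. Leave any pink look-alike of the part that bears packed0_mid alone.

How it is judged:
By the outcome, as a careful person would: the job done as asked, in the order asked, and still so for the second after the job is handed in, with the robot touching nothing.
It also fails if it takes over 70 s, if anything falls off the work surface, if the arm or the gripper's body presses on something with over 40 N, if the wrist force passes 120 N, or if a joint passes its speed limit or range.

ROBOT

A 6-joint arm with a two-finger parallel gripper is mounted at the origin on the work surface. World frame = base frame: x ahead of the robot, y to its left, z up, the work surface at z = 0. Lengths are in m, angles in degrees, forces in N, time in s.
With the tool pointing down it reaches from about 0.3 to 0.875 m from the base axis. Payload 4.2 kg.
Tool frame: the origin (TCP) lies midway between the tips of the shut fingers; the grasp point (between the pads) lies 19 mm behind it; z points along the fingers, y is the line along which they close (so a half turn about z gives the same grasp; the last joint's range is limited). The gripper opens to 85 mm and grips with 20 to 120 N. Pads are 22 mm wide; open, the fingers measure 114 mm over their backs; the gripper's body (76 mm by 85 mm) begins 54 mm behind the grasp point. The pads swing forward as they close: fully open they stand 13 mm farther back than shut.
Start: joints at [62.051, 18.312, 89.639, -0, 72.044, -1.146], TCP at [0.259, 0.513, 0.231] pointing down, gripper open.
Joint ranges: [-177.97, 177.97], [-48.28, 115.42], [12.27, 149.76], [-77.06, 257.06], [2.81, 150.46], [-146.56, 146.56]. Speed limits (degrees/s): [147.25, 147.25, 180, 180, 180, 180].

INTERFACE

Orientations are given as [roll, pitch, yaw] about the fixed x, y, z axes, in that order (R = Rz(yaw) Ry(pitch) Rx(roll)).
In Python, from cell import robot gives the robot as it stands.
- The arm moves only by the tool jog_arm, never from a script. Its arguments are lists of equal length, an entry for each row: "dp": the shift along the tool's x, y, z in cm, a list of three; "roll": the turn about the tool's z in degrees. A call has 1 to 20 rows; each row shifts and turns the commanded pose from where the row before left it, along the tool's axes as they then stand; what a row does not reach is not made up. A row lasts 1/10 s, in which the tool goes at most 50 mm and 8.59 degrees, less where a joint would pass 70% of its speed; a pose out of reach is approached as far as the arm can. A call with a gripper value outside its range is refused whole. "gripper" is the closure in counts, from 0 (fully open) to 255 (shut), set as the call begins (left out, the last holds). The fingers move at their own pace and stop on an object; "force" is the grip in N (left out, the last holds). Time passes only in rows, so rows that do not move let the fingers close. It gives the time, the measured TCP pose, the force, the opening and the grip force at its end, in the units of the state.
- robot.read_state(): the state, without advancing time (a new reading comes with each control period).
- robot.read_camera(name): name is "scene" or "top" or "wrist"; returns (picture, depth): 420x560x3 uint8, red, green, blue; 420x560 float32, m along the optical axis (not along the pixel's ray), 0 where there is no reading.
- robot.camera_params(name): a dict with "fov_y" (degrees; the focal length in pixels is half the picture's height over the tangent of half this angle, whatever the lens; pixels are square), "cx", "cy" (the principal point, pixels), "R" (3x3) and "t" (3): a world point X has camera coordinates R X + t; the wrist camera has in their place "tool_from_camera" (4x4, takes a point from camera to tool coordinates, whose origin is the TCP and whose axes are the flange's). Camera axes: x right, y down, z forward; pixel columns grow to the right and rows downward; lengths in m; the calibration is good to about 2 mm. A picture is of the moment at which its call begins: read the wrist's pose just before it. camera_params takes no time and is no camera call.
- robot.finish_job(): hands the job in; it is judged then, once.
Trained networks look in the newest picture that a camera, given by its name, has taken for a name from the list of things; names that differ only in an ending like _2 or _b are one class to them, and where a whole thing is asked for, a point or a joint stands for the part that bears it (a point fixed in the world has none). Each returns a list of dicts, best first, with "conf" (0 to 1); they miss things now and then, are a little off and sometimes report something else, mostly with a low value. They report only what shows in the picture. A call takes as long as a camera call. They do not tell look-alikes from the thing itself.
- robot.cut_out(camera, name): "region" (420x560 bool, what is visible of it).
- robot.mark_of(camera, name): "position" ([x, y, z] in m, in world coordinates, good to about 4 mm: a listed point, or the origin of a listed thing).
The state is a dict: "t": time; "joint_pos": joint angles; "joint_velocities": joint speeds; "joint_torque": joint torques, N m; "position": TCP position; "tool_rot": TCP orientation; "wrist_force": force on the tool from outside, world axes, zero at the start; "ft_torque": the same for the moment, N m; "opening": finger opening in m; "gripper_force": force on a finger pad.
Only numpy, scipy, OpenCV 4.12 (cv2) and the standard library are available. Lean on these libraries where they do the work, as an engineer would, in place of code of your own. Each camera call takes 0.05 s, during which the arm holds its last target. There are 200 camera calls.

## Working session

There is one attempt and no reset: what is moved stays moved. The work goes in short steps, Python scripts to look and compute and a tool call to move; the robot and the scene stay as the last step left them, time stands still between calls to the robot, and variables do not carry over. Pictures are saved under pics/ and viewed, at most 13 in all, crops included, and the job is handed in when it is done.

Besides the shell and the picture viewer there is one more tool, called after ">>>" as name([rows], argument=value, ...), one row to a line, values as JSON. jog_arm: Moves the arm, as the interface text tells. Its arguments: {"type":"object","properties":{"dp":{"type":"array"},"roll":{"type":"array"},"gripper":{"type":"number"},"force":{"type":"number"}},"required":["dp","roll"]}

```bash
mkdir -p pics; cat > h.py <<'E'
import numpy as np, cv2
from cell import robot
from scipy.spatial.transform import Rotation as Ro
def snap(c,f):
    p,d=robot.read_camera(c); cv2.imwrite('pics/'+f,p[:,:,::-1]); np.save(f'pics/{c}_d.npy',d); return p,d
def world(c,d,st=None):
    k=robot.camera_params(c); f=210/np.tan(np.radians(k['fov_y']/2))
    v,u=np.mgrid[0:420,0:560]
    P=np.stack([(u-k['cx'])/f*d,(v-k['cy'])/f*d,d],-1)
    if 'R' in k: return (P-np.array(k['t']))@np.array(k['R'])
    T=np.array(k['tool_from_camera']); P=P@T[:3,:3].T+T[:3,3]
    return P@Ro.from_euler('xyz',st['tool_rot'],degrees=True).as_matrix().T+np.array(st['position'])
E
python3 - <<'E'
from h import *
a,_=snap('scene','s0.png'); b,d=snap('top','t0.png')
print(robot.read_state()['tool_rot'],robot.read_state()['t'])
for c in ('top','scene'):
  for n in ['tilted_mid','standing_mid','packed0_mid','pail_floor','plate_top','rest','offcut_center','glue','sander']:
    print(c,n,[(np.round(m['position'],3).tolist(),round(m['conf'],2)) for m in robot.mark_of(c,n)][:8])
print({k:v for k,v in robot.camera_params('wrist').items()})
E
```

```text
[-1.79908315e+02 -1.76850712e-03  1.53199263e+02] 0.1
top tilted_mid [([0.509, 0.286, 0.096], 0.93)]
top standing_mid [([0.638, 0.243, 0.066], 0.96), ([0.529, -0.198, 0.073], 0.22)]
top packed0_mid [([0.383, -0.272, 0.064], 0.98), ([0.552, -0.237, 0.068], 0.64)]
top pail_floor [([0.56, -0.237, 0.009], 0.79), ([0.525, 0.024, 0.016], 0.4)]
top plate_top [([0.526, 0.022, 0.016], 0.57)]
top rest [([0.469, 0.269, -0.002], 0.66)]
top offcut_center [([0.665, -0.01, 0.033], 0.8)]
top glue [([0.595, 0.467, 0.002], 0.96)]
top sander [([0.401, 0.372, 0.002], 0.94), ([0.555, -0.237, 0.068], 0.33)]
scene tilted_mid [([0.509, 0.292, 0.096], 0.74)]
scene standing_mid [([0.636, 0.24, 0.064], 0.86)]
scene packed0_mid [([0.384, -0.272, 0.063], 0.95), ([0.563, -0.233, 0.069], 0.63)]
scene pail_floor []
scene plate_top [([0.53, 0.023, 0.018], 0.77), ([0.665, -0.009, 0.036], 0.19)]
scene rest [([0.464, 0.268, 0.0], 0.55)]
scene offcut_center [([0.667, -0.008, 0.039], 0.69)]
scene glue [([0.594, 0.468, -0.003], 0.74)]
scene sander [([0.406, 0.375, -0.004], 0.83), ([0.563, -0.235, 0.067], 0.5)]
{'fov_y': 67.5070024088086, 'cx': 270.8668478156908, 'cy': 212.58950714489472, 'tool_from_camera': array([[-7.91403507e-04, -9.57576506e-01, -2.88178087e-01,
         7.40544096e-02],
       [ 9.99999672e-01, -8.06995102e-04, -6.46950575e-05,
        -7.42770757e-04],
       [-1.70607837e-04, -2.88178043e-01,  9.57576830e-01,
        -1.42340239e-01],
       [ 0.00000000e+00,  0.00000000e+00,  0.00000000e+00,
         1.00000000e+00]])}
```

View pics/t0.png

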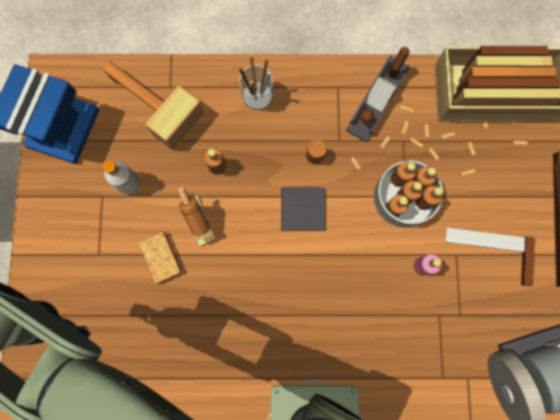

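View pics/s0.png

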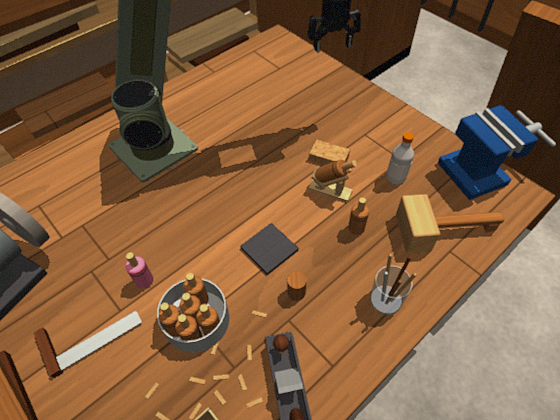

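The top view shows the tilted foot at (195,213) with the tenon up-left, and the standing foot at (215,158). The pail is at (410,193), with its empty places to the left (~393,187) and at the bottom (~418,210). The plate is at (303,209).

Packed0 has two candidates. One is the pink look-alike at (432,264), which I'll leave alone. The other is the wooden middle foot at (413,190), which fits because it stands in the pail.

The tool can't tilt. My plan is to grip the tenon and swing the foot upright about its base corner, held by the rest's stop board and rails.

```bash
cat >> h.py <<'E'
def plan(x,y,z,yaw=None):
    s=robot.read_state(); R=Ro.from_euler('xyz',s['tool_rot'],degrees=True).as_matrix()
    d=(np.array([x,y,z])-s['position'])*100
    print('now',np.round(s['position'],4),np.round(s['tool_rot'],1),'t',round(s['t'],2),'dp cm',np.round(R.T@d,2),'|d|',round(np.linalg.norm(d),1), '' if yaw is None else ('roll',round(-((yaw-s['tool_rot'][2]+180)%360-180),1)))
E
python3 -c "
from h import *
plan(.50,.28,.27,206)"
```

```text
now [0.2593 0.5133 0.2314] [180.   -0.  153.2] t 1.0 dp cm [-32.    -9.96  -3.87] |d| 33.7 ('roll', np.float64(-52.8))
```

>>> jog_arm([
  [-4,-1.25,-0.5],
  [-4,-1.25,-0.5],
  [-4,-1.25,-0.5],
  [-4,-1.25,-0.5],
  [-4,-1.25,-0.5],
  [-4,-1.25,-0.5],
  [-4,-1.25,-0.5],
  [-4,-1.25,-0.5],
  [0,0,0],
  [0,0,0],
  [0,0,0],
  [0,0,0],
  [0,0,0],
  [0,0,0],
  [0,0,0],
  [0,0,0],
  [0,0,0],
  [0,0,0],
  [0,0,0],
], roll=[0,0,0,0,0,0,0,0,-6.6,-6.6,-6.6,-6.6,-6.6,-6.6,-6.6,-6.6,0,0,0], gripper=0, force=20)

```text
t: 2.9
position: [0.4998, 0.2797, 0.2713]
tool_rot: [180.0, 0.0, -154.1]
wrist_force: [1.0, 0.3, 0.4]
opening: 0.0855
gripper_force: 0.0
```

```bash
python3 - <<'E'
from h import *
s=robot.read_state(); print(s['position'],s['tool_rot'],s['joint_pos'])
p,d=snap('wrist','w1.png'); W=world('wrist',d,s)
for n in ['tilted_mid','standing_mid','rest']:
    print(n,[(np.round(m['position'],3).tolist(),round(m['conf'],2)) for m in robot.mark_of('wrist',n)])
# tilted foot: axis via region points
for r in robot.cut_out('wrist','tilted_mid')[:1]:
    m=r['region']&(d>0); P=W[m]; np.save('pics/P.npy',P)
    P=P[P[:,2]>.06]
    for hi in np.arange(.07,.2,.01):
        q=P[abs(P[:,2]-hi)<.005]
        if len(q): print(round(hi,3),len(q),np.round(q.mean(0),4),np.round(q.max(0)-q.min(0),3))
    # fit axis: cylinder radius r_i body/tenon with 45deg lean
    from scipy.optimize import least_squares
    def f(v):
        x0,y0,z0,ps,th=v; a=np.array([np.sin(th)*np.cos(ps),np.sin(th)*np.sin(ps),np.cos(th)])
        Q=P-[x0,y0,z0]; t=Q@a; rr=np.linalg.norm(Q-np.outer(t,a),axis=1)
        e=np.minimum(abs(rr-.023)+1*(t>.028),abs(rr-.009)+1*(t<.022)); 
        caps=np.where(rr<.024,np.minimum(abs(t-.025),abs(t-.065)),1)
        return np.minimum(np.minimum(e,caps),.02)
    o=least_squares(f,[.509,.289,.098,np.radians(26),np.radians(45)],loss='soft_l1',f_scale=.002,diff_step=1e-4,x_scale=[.01,.01,.01,.1,.1])
    v=o.x; print(np.round(v[:3],4),np.degrees(v[3:]),'med',np.median(f(v)))
E
```

```text
[0.49980596 0.27970736 0.27133734] [ 1.79995185e+02  5.20458768e-03 -1.54092214e+02] [ 2.80797080e+01  1.68531618e+01  8.59591103e+01  4.73242146e-03
  7.71823446e+01 -8.78291279e+01]
tilted_mid [([0.507, 0.291, 0.097], 0.72)]
standing_mid [([0.637, 0.243, 0.061], 0.65)]
rest [([0.468, 0.271, -0.0], 0.6)]
0.07 263 [0.4619 0.2676 0.0713] [0.045 0.043 0.01 ]
0.08 422 [0.4676 0.2705 0.08  ] [0.044 0.043 0.01 ]
0.09 469 [0.4768 0.2747 0.0902] [0.047 0.045 0.01 ]
0.1 499 [0.487  0.2792 0.1002] [0.065 0.049 0.01 ]
0.11 618 [0.5006 0.2855 0.1103] [0.054 0.05  0.01 ]
0.12 858 [0.5095 0.2891 0.1203] [0.041 0.043 0.01 ]
0.13 551 [0.5172 0.293  0.1284] [0.046 0.033 0.01 ]
0.14 313 [0.5395 0.3024 0.1405] [0.025 0.02  0.01 ]
0.15 114 [0.5435 0.3046 0.147 ] [0.011 0.014 0.005]
[0.5072 0.2886 0.0971] [23.74282756 44.91734642] med 0.00032007809038037127
```

View pics/w1.png

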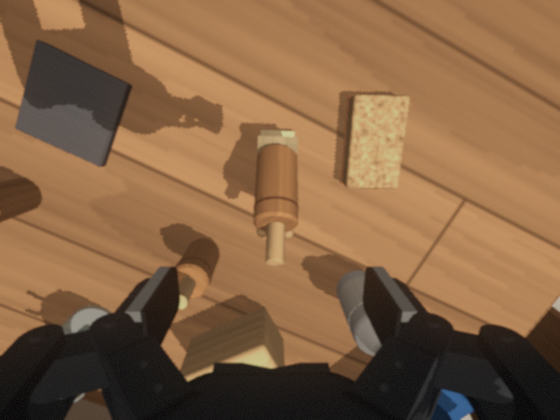

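The fit is good: axis heading 23.7°, lean 44.9°. In the wrist picture the tilted foot's body is at (276,185) with its tenon tip at (276,262), and the standing foot is at (195,270). Next I grip the tenon.

>>> jog_arm([
  [0,0,0],
  [-2.3,0.26,0],
  [-2.34,0.26,0],
  [0,0,4],
  [0,0,4],
  [0,0,3],
  [0,0,2.2],
  [0,0,1.3],
  [0,0,1.2],
  [0,0,0],
  [0,0,0],
], roll=[2.2,0,0,0,0,0,0,0,0,0,0])

```text
t: 4.25
position: [0.5407, 0.3035, 0.1151]
tool_rot: [180.0, 0.1, -156.2]
wrist_force: [0.3, -0.3, -0.3]
opening: 0.0854
gripper_force: 0.0
```

>>> jog_arm([
  [0,0,0],
  [0,0,0],
  [0,0,0],
  [0,0,0],
  [0,0,0],
  [0,0,0],
  [0,0,0],
  [0,0,0],
  [0,0,0],
  [0,0,0],
], roll=[0,0,0,0,0,0,0,0,0,0], gripper=255, force=20)

```text
t: 5.25
position: [0.5402, 0.3034, 0.1146]
tool_rot: [180.0, 0.0, -156.2]
wrist_force: [-1.0, 1.3, 3.3]
opening: 0.0173
gripper_force: 21.4
```

>>> jog_arm([
  [0,0,0],
  [0,0,0],
  [0,0,-2],
  [0,0,-3],
  [0,0,-3],
  [0,0,-3],
  [0,0,-3],
  [0,0,-2],
  [0,0,0],
  [0,0,0],
], roll=[0,0,0,0,0,0,6,6,6,5.8], force=60)

```text
t: 6.25
position: [0.5404, 0.3028, 0.2742]
tool_rot: [-180.0, 0.0, 179.8]
wrist_force: [-0.5, 0.5, -1.5]
opening: 0.0164
gripper_force: 58.6
```

```bash
python3 - <<'E'
from h import *
print(robot.read_state()['opening'])
plan(.755,-.237,.275,180)
p,d=snap('wrist','w2.png')
E
```

```text
0.01639809070074352
now [0.5404 0.3028 0.2742] [-180.     0.   179.8] t 6.25 dp cm [-2.170e+01 -5.389e+01 -3.000e-02] |d| 58.1 ('roll', np.float64(-0.2))
```

View pics/w2.png

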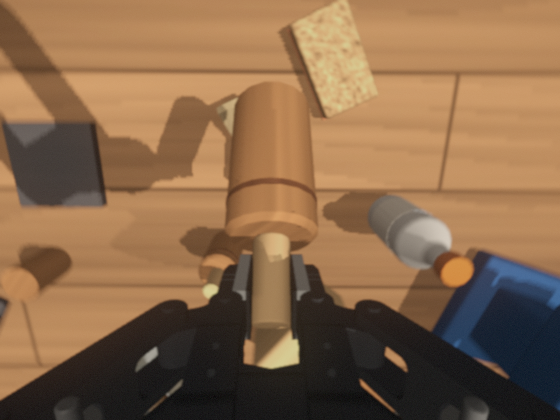

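The foot is held by its tenon, with the body centred at (272,160), and still leans about 45°. Now I carry it to the far side of the pail.

>>> jog_arm([
  [-1,-2.5,0],
  [-1.55,-3.85,0],
  [-1.55,-3.85,0],
  [-1.55,-3.85,0],
  [-1.55,-3.85,0],
  [-1.55,-3.85,0],
  [-1.55,-3.85,0],
  [-1.55,-3.85,0],
  [-1.55,-3.85,0],
  [-1.55,-3.85,0],
  [-1.55,-3.85,0],
  [-1.55,-3.85,0],
  [-1.55,-3.85,0],
  [-1.55,-3.85,0],
  [-1.05,-2.5,0],
  [0,0,0],
  [0,0,0],
  [0,0,0],
], roll=[0,0,0,0,0,0,0,0,0,0,0,0,0,0,0,0,0,0])

```text
t: 8.1
position: [0.7619, -0.2462, 0.2738]
tool_rot: [179.9, -0.1, -179.9]
wrist_force: [-0.3, 0.5, -1.4]
opening: 0.0161
gripper_force: 58.7
```

```bash
python3 - <<'E'
from h import *
s=robot.read_state()
p,d=snap('wrist','w3.png'); W=world('wrist',d,s)
r=robot.cut_out('wrist','tilted_mid')
print([(x['conf'],x['region'].sum()) for x in r])
# pail rim points: z .06-.08, and tenons z>.12 in pail
m=(d>0)&(abs(W[:,:,2]-.0685)<.006)&(np.hypot(W[:,:,0]-.556,W[:,:,1]+.237)<.10)&(np.hypot(W[:,:,0]-.556,W[:,:,1]+.237)>.06)
P=W[m][:,:2]
from scipy.optimize import least_squares
o=least_squares(lambda v:np.maximum(abs(np.hypot(*(P-v).T)-.076)-.002,0),[.556,-.237],loss='soft_l1',f_scale=.002)
print('pail',len(P),o.x,np.median(abs(np.hypot(*(P-o.x).T)-.076)),np.ptp(P,axis=0))
# held foot near TCP
Q=W[(d>0)&(d<.21)&(W[:,:,2]>.1)&(abs(W[:,:,1]-s['position'][1])<.024)&(W[:,:,0]<s['position'][0]-.012)&(W[:,:,0]>.6)]
print(len(Q),Q.min(0),Q.max(0))
Q=Q[abs(Q[:,1]-s['position'][1])<.006]
for x in np.arange(.64,.75,.01):
    q=Q[abs(Q[:,0]-x)<.005]
    if len(q): print(round(x,3),len(q),np.round(np.median(q[:,2]),4))
print(s['position'],s['tool_rot'])
# anything high nearby
B=W[(d>0)&(W[:,:,2]>.03)&(W[:,:,2]<.16)&(W[:,:,0]>.66)]
for y in np.arange(-.36,-.1,.02):
    q=B[abs(B[:,1]-y)<.01]
    if len(q): print('obst y',round(y,2),np.round([q[:,0].min(),q[:,2].max()],3))
E
```

```text
[]
pail 1111 [ 0.55581755 -0.23375955] 0.0015634765361713793 [0.05734452 0.148211  ]
28286 [ 0.6685193  -0.27020164  0.21996075] [ 0.74988043 -0.22228388  0.3722718 ]
0.67 261 0.2341
0.68 429 0.2423
0.69 501 0.2522
0.7 572 0.2624
0.71 665 0.2726
0.72 737 0.2826
0.73 509 0.2873
0.74 642 0.2828
[ 0.76188132 -0.24621412  0.27381662] [ 1.79948307e+02 -6.73631538e-02 -1.79911710e+02]
obst y -0.36 [0.759 0.121]
obst y -0.34 [0.759 0.102]
obst y -0.2 [0.782 0.078]
obst y -0.18 [0.747 0.078]
obst y -0.16 [0.719 0.078]
obst y -0.14 [0.721 0.081]
obst y -0.12 [0.735 0.079]
```

View pics/w3.png

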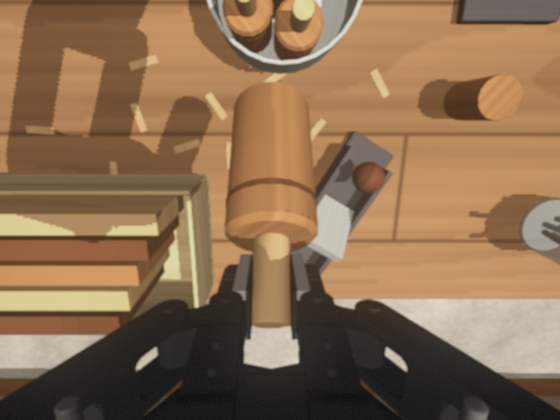

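The foot is centred at (272,160), still at 45°. The pail rim is at (280,60), and the plane and the box are clear to either side. I'll go down and press the base edge against the pail's fixed outer wall to turn the foot upright in the pads.

>>> jog_arm([
  [0,1.2,2],
  [0,0,3],
  [0,0,4],
  [0,0,4],
  [0,0,2.5],
  [0,0,1.3],
  [1.5,0,0],
  [1,0,0],
  [0,0,0],
  [0,0,0],
], roll=[0,0,0,0,0,0,0,0,0,0], force=25)

```text
t: 9.2
position: [0.7381, -0.2351, 0.108]
tool_rot: [-180.0, 0.2, -180.0]
wrist_force: [-0.7, 0.9, -0.7]
opening: 0.0163
gripper_force: 58.8
```

>>> jog_arm([
  [0.5,0,0],
  [0.5,0,0],
  [0.5,0,0],
  [0.5,0,0],
  [0.5,0,0],
  [0.5,0,0],
  [0,0,0],
], roll=[0,0,0,0,0,0,0])

```text
t: 9.9
position: [0.7168, -0.2377, 0.1135]
tool_rot: [-179.5, 1.6, -179.9]
wrist_force: [15.3, -2.9, 6.1]
opening: 0.0161
gripper_force: 60.6
```

>>> jog_arm([
  [0,0,0],
  [0,0,0],
  [0,0,0],
], roll=[0,0,0], gripper=255, force=20)

```text
t: 10.2
position: [0.717, -0.2379, 0.1129]
tool_rot: [-179.5, 1.6, -179.9]
wrist_force: [15.3, -3.6, 7.1]
opening: 0.0162
gripper_force: 60.4
```

```bash
cat >> h.py <<'E'
def lean(f):
    s=robot.read_state(); p,d=snap('wrist',f); W=world('wrist',d,s)
    R=Ro.from_euler('xyz',s['tool_rot'],degrees=True).as_matrix(); L=(W-s['position'])@R
    m=(d>0)&(d<.26)&(abs(L[:,:,1])<.006)&(L[:,:,0]>.012)&(L[:,:,0]<.13)&(L[:,:,2]<.13)&(L[:,:,2]>-.05)
    Q=L[m]*1000
    print('profile along tool x (mm): z below TCP')
    for x in range(15,130,5):
        q=Q[abs(Q[:,0]-x)<2.5]
        if len(q)>5: print(x,len(q),np.round(np.percentile(q[:,2],[10,50,90]),1))
    print(s['position'],s['tool_rot'],s['wrist_force'],s['gripper_force'],s['opening'],s['t'])
E
python3 -c "
from h import *
lean('w4.png')"
```

```text
profile along tool x (mm): z below TCP
15 412 [-13.2 -10.   -6.9]
20 272 [-6.8 -5.3 -3.7]
25 193 [-9.9 -8.2 -6.5]
30 279 [-11.4 -10.6  -9.8]
35 385 [-10.4  -7.8  -5.1]
40 352 [-4.1 -1.4  1. ]
45 329 [1.6 5.1 7.9]
50 298 [ 8.9 11.7 14.4]
55 267 [15.4 18.1 20.8]
60 243 [21.6 24.3 27.1]
65 222 [28.5 30.7 33.6]
70 216 [34.6 37.4 40.1]
75 190 [41.2 43.8 46.3]
80 177 [47.6 50.3 53.2]
85 203 [40.2 41.3 69.2]
90 24 [105.2 105.6 106.3]
95 310 [ 16.9  50.  106. ]
100 378 [ 15.1  18.1 105.2]
105 369 [14.5 16.  80. ]
110 346 [14.3 15.4 17.4]
115 344 [14.3 15.2 16.8]
120 322 [14.1 15.  16.8]
125 65 [14.3 15.4 16.7]
[ 0.71696336 -0.23794822  0.1129127 ] [-179.52029795    1.55603928 -179.94465882] [15.29010509 -3.59078897  7.08444962] 60.44421851634979 0.016220999731714408 10.2
```

>>> jog_arm([
  [0.4,0,0],
  [0.4,0,0],
  [0.4,0,0],
  [0.4,0,0],
  [0.4,0,0],
  [0.4,0,0],
  [0.4,0,0],
  [0,0,0],
], roll=[0,0,0,0,0,0,0,0], gripper=250, force=20)

```text
t: 11.05
position: [0.688, -0.2377, 0.1127]
tool_rot: [-179.6, 1.4, -180.0]
wrist_force: [13.6, -2.5, 6.4]
opening: 0.0163
gripper_force: 74.2
```

```bash
python3 -c "
from h import *
lean('w5.png')"
```

```text
profile along tool x (mm): z below TCP
15 199 [-3.2 -2.3 -1.4]
20 233 [-5.  -4.1 -3.3]
25 370 [-4.3 -2.5  1.5]
30 405 [ 3.7  8.8 14.3]
35 320 [17.  22.2 27.3]
40 270 [29.9 34.9 40.4]
45 231 [42.8 48.2 53.7]
50 153 [55.9 60.1 64.5]
55 114 [41.  41.7 42.6]
60 246 [ 43.2  71.2 106.2]
65 100 [ 17.4 105.8 106.9]
70 183 [15.5 16.8 88.3]
75 217 [15.3 16.4 18.1]
80 280 [15.2 16.2 17.7]
85 288 [15.2 16.  17. ]
90 274 [14.9 15.9 17.6]
95 237 [14.9 15.9 17.8]
100 137 [15.  16.6 18.5]
105 16 [17.  18.1 19. ]
110 744 [15.5 26.7 76.4]
115 355 [14.1 15.1 15.9]
120 396 [13.7 14.9 15.8]
125 54 [14.1 15.3 16. ]
[ 0.68803222 -0.23774907  0.11270655] [-179.56465039    1.44384464 -179.98807926] [13.59959257 -2.53492494  6.41478519] 74.17834393680096 0.016271471942503026 11.05
```

>>> jog_arm([
  [0.4,0,0],
  [0.4,0,0],
  [0.4,0,0],
  [0.4,0,0],
  [0.4,0,0],
  [0.4,0,0],
  [0.4,0,0],
  [0,0,0],
], roll=[0,0,0,0,0,0,0,0])

```text
t: 11.9
position: [0.6548, -0.2366, 0.1093]
tool_rot: [-179.8, 0.6, 180.0]
wrist_force: [6.6, -1.4, 2.5]
opening: 0.0164
gripper_force: 69.0
```

```bash
python3 -c "
from h import *
lean('w6.png')"
```

```text
profile along tool x (mm): z below TCP
15 692 [ 1.1 10.2 31.5]
20 199 [27.6 39.4 45.7]
25 184 [39.1 44.8 60.4]
30 18 [15.3 16.3 17.3]
35 122 [13.6 14.7 16.6]
40 199 [13.5 14.3 16.1]
45 229 [13.4 14.2 15.5]
50 243 [13.2 14.1 15. ]
55 238 [13.1 14.  15. ]
60 249 [13.1 14.2 16.3]
65 253 [ 13.3  14.9 103.2]
70 208 [ 15.1  56.4 104.3]
75 198 [ 14.2  16.1 104. ]
80 296 [12.8 13.7 14.6]
85 287 [12.8 13.7 14.5]
90 777 [-27.  -24.2  13.6]
95 610 [-27.3 -26.4 -25.4]
100 590 [-27.4 -26.5 -25.6]
105 243 [-27.2 -26.4 -25.5]
115 169 [12.5 13.4 14.2]
120 118 [13.9 15.1 16.2]
[ 0.65477055 -0.23657323  0.10929678] [-179.78971346    0.6244874   179.99858026] [ 6.61282808 -1.42133559  2.51575922] 69.04875586886192 0.01637600074910144 11.9
```

>>> jog_arm([
  [0.4,0,0],
  [0.4,0,0],
  [0,0,0],
  [0,0,0],
], roll=[0,0,0,0])

```text
t: 12.35
position: [0.6489, -0.2368, 0.1097]
tool_rot: [-179.7, 0.9, 180.0]
wrist_force: [9.4, -1.3, 3.5]
opening: 0.0163
gripper_force: 74.8
```

```bash
python3 -c "
from h import *
lean('w7.png')
p,d=snap('scene','s7.png'); cv2.imwrite('pics/s7c.png',cv2.resize(p[150:400,60:340,::-1],None,fx=2.4,fy=2.4,interpolation=2))"
```

```text
profile along tool x (mm): z below TCP
15 679 [ 3.5 18.9 40.2]
20 136 [40.1 45.8 58.2]
25 25 [15.1 16.5 17.5]
30 127 [13.9 14.9 17.1]
35 192 [13.7 14.6 16.3]
40 228 [13.6 14.4 15.5]
45 232 [13.7 14.4 15.3]
50 240 [13.6 14.4 15.3]
55 257 [13.4 14.5 28.9]
60 258 [ 13.9  16.1 103.2]
65 199 [ 16.1  55.2 104.3]
70 175 [13.9 15.1 16.7]
75 275 [13.  13.8 14.7]
80 317 [12.  13.7 14.6]
85 624 [-27.  -25.9  13.4]
90 563 [-27.2 -26.4 -25.5]
95 543 [-27.3 -26.5 -25.5]
100 142 [-27.  -26.3 -25.3]
105 44 [12.5 13.1 14.2]
110 300 [12.5 13.4 14.4]
115 79 [14.8 15.6 16.5]
[ 0.64892832 -0.23683406  0.10974636] [-179.73912879    0.89218957  179.99046652] [ 9.42299092 -1.323003    3.48427919] 74.79848883580416 0.016294544207778962 12.35
```

View pics/s7c.png

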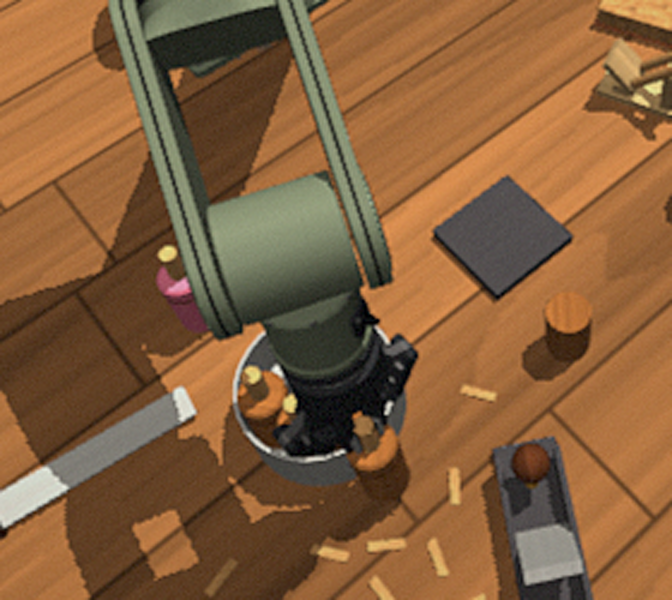

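The crop shows the foot upright against the pail's wall at about (372,445). I'll back off, lift it and carry it over the plate.

>>> jog_arm([
  [-0.8,0,0],
  [-1,0,0],
  [0,0,-2],
  [0,0,-4],
  [0,0,-4],
  [0,0,-4],
  [0,0,-2],
  [1,1.9,0],
  [2,3.7,0],
  [2,3.7,0],
  [2,3.7,0],
  [2,3.7,0],
  [2,3.7,0],
  [2,3.7,0],
  [1.5,1.9,0],
  [0,0,0],
  [0,0,0],
  [0,0,0],
], roll=[0,0,0,0,0,0,0,0,0,0,0,0,0,0,0,0,0,0])

```text
t: 14.25
position: [0.5166, 0.0241, 0.266]
tool_rot: [-180.0, -0.0, 180.0]
wrist_force: [0.3, -0.6, -0.4]
opening: 0.0164
gripper_force: 74.9
```

```bash
python3 - <<'E'
from h import *
lean('w8.png')
p,d=snap('scene','s8.png'); W=world('scene',d); s=robot.read_state()['position']
m=(d>0)&(np.hypot(W[:,:,0]-s[0],W[:,:,1]-s[1])<.06)&(W[:,:,2]<s[2]+.0)&(W[:,:,2]>.1)
Q=W[m]
for z in np.arange(s[2]-.115,s[2]+.0,.01):
    q=Q[abs(Q[:,2]-z)<.005]
    if len(q): print(round(z,3),len(q),np.round(q.mean(0),4),np.round(q.min(0)[:2],3),np.round(q.max(0)[:2],3))
# plate
q=W[(d>0)&(abs(W[:,:,2]-.0155)<.003)&(np.hypot(W[:,:,0]-.527,W[:,:,1]-.022)<.09)]; print('plate',q.min(0),q.max(0),q.mean(0))
u,v=np.where(m)[1].mean(),np.where(m)[0].mean(); print(u,v)
cv2.imwrite('pics/s8c.png',cv2.resize(p[130:330,170:400,::-1],None,fx=2.8,fy=2.8,interpolation=2))
E
```

```text
profile along tool x (mm): z below TCP
15 875 [ 3.4 26.5 67.4]
[0.51663111 0.02411086 0.26604275] [-1.79981108e+02 -2.64138846e-02  1.79965734e+02] [ 0.27357949 -0.58141157 -0.40471997] 74.86613819841295 0.016426151627396902 14.25
0.181 20 [0.5389 0.013  0.1836] [ 0.515 -0.   ] [0.548 0.037]
0.191 54 [0.5394 0.0113 0.1911] [ 0.516 -0.001] [0.549 0.036]
0.201 50 [0.5383 0.0115 0.2007] [ 0.511 -0.001] [0.548 0.037]
0.211 53 [0.5395 0.0127 0.2102] [ 0.514 -0.001] [0.549 0.034]
0.221 56 [0.539  0.0113 0.2209] [ 0.517 -0.   ] [0.548 0.035]
0.231 52 [0.5383 0.0121 0.2306] [ 0.512 -0.001] [0.547 0.036]
0.241 58 [0.5381 0.0111 0.2402] [ 0.514 -0.   ] [0.548 0.037]
0.251 69 [0.5384 0.0133 0.2508] [ 0.51  -0.001] [0.548 0.042]
0.261 149 [0.5335 0.0167 0.263 ] [ 0.509 -0.001] [0.548 0.045]
plate [ 0.47059437 -0.03385458  0.01251808] [0.58134101 0.0767967  0.01847238] [0.52741028 0.01967057 0.01485133]
264.81105169340464 200.88057040998217
```

View pics/s8c.png

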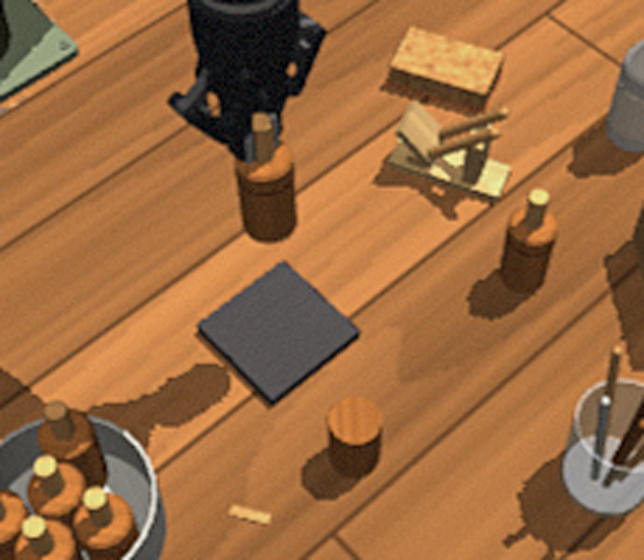

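The foot hangs truly upright at (266,185) in the crop, centred over the plate within a few mm. I'll lower it onto the plate.

>>> jog_arm([
  [0,0,2],
  [0,0,4],
  [0,0,4],
  [0,0,3],
  [0,0,1.4],
  [0,0,0.4],
  [0,0,0],
  [0,0,0.2],
  [0,0,0.2],
  [0,0,0],
], roll=[0,0,0,0,0,0,0,0,0,0])

```text
t: 15.35
position: [0.5165, 0.0246, 0.1148]
tool_rot: [180.0, 0.1, 180.0]
wrist_force: [0.2, 0.1, -1.0]
opening: 0.0165
gripper_force: 74.9
```

>>> jog_arm([
  [0,0,0.15],
  [0,0,0.15],
  [0,0,0.15],
  [0,0,0],
], roll=[0,0,0,0])

```text
t: 15.75
position: [0.516, 0.0247, 0.1096]
tool_rot: [180.0, -0.0, -180.0]
wrist_force: [-0.9, -0.2, -1.9]
opening: 0.0166
gripper_force: 74.9
```

>>> jog_arm([
  [0,0,0.15],
  [0,0,0.15],
  [0,0,0],
], roll=[0,0,0])

```text
t: 16.05
position: [0.516, 0.0247, 0.1066]
tool_rot: [180.0, -0.0, 180.0]
wrist_force: [-0.0, 0.4, -0.4]
opening: 0.0164
gripper_force: 74.9
```

>>> jog_arm([
  [0,0,0.15],
  [0,0,0.15],
  [0,0,0],
], roll=[0,0,0])

```text
t: 16.35
position: [0.5169, 0.0247, 0.1054]
tool_rot: [180.0, 0.1, 180.0]
wrist_force: [-1.7, 0.1, 8.5]
opening: 0.0162
gripper_force: 80.3
```

```bash
python3 - <<'E'
from h import *
p,d=snap('scene','s9.png'); W=world('scene',d); s=robot.read_state()['position']
m=(d>0)&(np.hypot(W[:,:,0]-.525,W[:,:,1]-.022)<.03)&(W[:,:,2]<s[2]+.0)&(W[:,:,2]>.02)
Q=W[m]; print(s)
for z in np.arange(.02,.12,.005):
    q=Q[abs(Q[:,2]-z)<.0025]
    if len(q): print(round(z,3),len(q),np.round(q.max(0)[:2],3),np.round(q.min(0)[:2],3))
E
```

```text
[0.51689503 0.02469576 0.10536493]
0.02 8 [0.546 0.037] [0.525 0.001]
0.025 18 [0.548 0.038] [0.521 0.001]
0.03 14 [0.546 0.038] [0.517 0.001]
0.035 15 [0.549 0.031] [0.518 0.   ]
0.04 20 [0.547 0.031] [0.523 0.   ]
0.045 16 [0.547 0.034] [0.519 0.001]
0.05 22 [0.547 0.034] [ 0.518 -0.   ]
0.055 16 [0.547 0.034] [0.519 0.001]
0.06 18 [0.547 0.035] [ 0.513 -0.   ]
0.065 19 [0.548 0.036] [0.515 0.   ]
0.07 18 [0.547 0.035] [0.522 0.   ]
0.075 22 [0.548 0.036] [0.518 0.   ]
0.08 16 [0.546 0.036] [0.519 0.   ]
0.085 18 [0.546 0.03 ] [ 0.512 -0.001]
0.09 21 [0.548 0.038] [ 0.512 -0.   ]
0.095 25 [0.547 0.038] [ 0.514 -0.   ]
0.1 43 [0.546 0.046] [0.51  0.001]
0.105 56 [0.544 0.045] [0.516 0.   ]
```

Contact at 8.5 N. I'll ease off and let go.

>>> jog_arm([
  [0,0,-0.1],
  [0,0,0],
], roll=[0,0])

```text
t: 16.6
position: [0.5167, 0.0247, 0.1054]
tool_rot: [180.0, 0.1, 180.0]
wrist_force: [0.1, 0.1, 4.5]
opening: 0.0162
gripper_force: 78.4
```

>>> jog_arm([
  [0,0,0],
  [0,0,0],
  [0,0,0],
  [0,0,0],
  [0,0,0],
  [0,0,-0.4],
  [0,0,-0.4],
  [-0.4,0,0],
  [-0.4,0,0],
  [0,0,0],
  [0,0,0],
  [0,0,0],
  [0,0,0],
], roll=[0,0,0,0,0,0,0,0,0,0,0,0,0], gripper=0, force=40)

```text
t: 17.9
position: [0.524, 0.0247, 0.1127]
tool_rot: [180.0, -0.0, 180.0]
wrist_force: [-0.2, -0.2, -0.1]
opening: 0.0855
gripper_force: 0.0
```

```bash
python3 - <<'E'
from h import *
s=robot.read_state(); p,d=snap('wrist','w10.png'); W=world('wrist',d,s)
x,y=s['position'][:2]
print(s['position'],s['opening'],s['t'])
# tenon top disc z~.145
m=(d>0)&(abs(W[:,:,2]-.145)<.004)&(np.hypot(W[:,:,0]-.525,W[:,:,1]-.022)<.02); q=W[m]; print('tenon top',m.sum(),q.mean(0),q.min(0),q.max(0))
m=(d>0)&(W[:,:,2]>.108)&(W[:,:,2]<.14)&(np.hypot(W[:,:,0]-.525,W[:,:,1]-.022)<.025); q=W[m]; print('tenon side',m.sum(),q.mean(0),q.min(0),q.max(0))
m=(d>0)&(abs(W[:,:,2]-.105)<.003)&(np.hypot(W[:,:,0]-.525,W[:,:,1]-.022)<.03); q=W[m]; print('shoulder',m.sum(),q.mean(0),q.min(0),q.max(0))
p,d=snap('scene','s10.png'); W=world('scene',d)
for z in np.arange(.025,.1,.01):
    q=W[(d>0)&(abs(W[:,:,2]-z)<.005)&(np.hypot(W[:,:,0]-.525,W[:,:,1]-.022)<.03)]
    print(round(z,3),len(q),np.round(q.max(0)[0],3),np.round(q.min(0)[1],3))
E
```

```text
[0.52398773 0.02468196 0.11268321] 0.08551946097165504 17.9
tenon top 1391 [0.52506976 0.0243196  0.14433267] [0.51676337 0.01557179 0.14100633] [0.53503049 0.0330263  0.14622503]
tenon side 1187 [0.51943525 0.02429685 0.12564888] [0.51667596 0.01527307 0.10812875] [0.52677355 0.03332118 0.13999534]
shoulder 3394 [0.52046047 0.02431622 0.1044174 ] [0.50365347 0.00172187 0.10200078] [0.54509431 0.04690706 0.10795599]
0.025 34 0.548 -0.0
0.035 29 0.55 0.0
0.045 38 0.549 0.0
0.055 38 0.547 -0.001
0.065 36 0.549 0.0
0.075 42 0.549 0.0
0.085 34 0.549 0.001
0.095 48 0.55 0.0
```

View pics/w10.png

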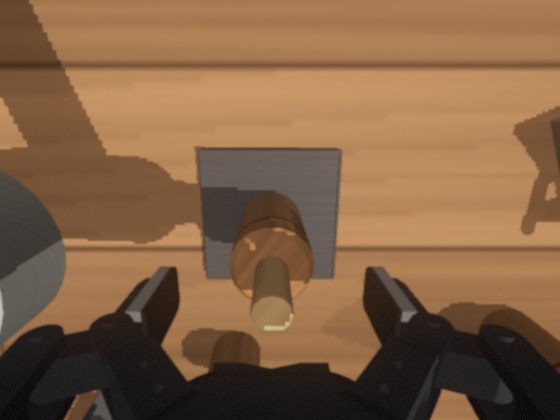

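In the wrist picture the foot stands free and true on the plate, with its tenon at (271,305) and body at (272,245). I'll regrip centred on the tenon, lift, and look at the pail on the way.

>>> jog_arm([
  [-0.15,0,0],
  [0,0,0],
  [0,0,0],
  [0,0,0],
  [0,0,0],
  [0,0,0],
  [0,0,0],
  [0,0,0],
  [0,0,0],
  [0,0,0],
], roll=[0,0,0,0,0,0,0,0,0,0], gripper=255, force=40)

```text
t: 19.0
position: [0.5257, 0.0247, 0.1129]
tool_rot: [180.0, 0.0, 180.0]
wrist_force: [-0.0, 0.7, 1.3]
opening: 0.0169
gripper_force: 39.0
```

>>> jog_arm([
  [0,0,-2],
  [0,0,-4],
  [0,0,-4],
  [0,0,-4],
  [0,0,-4],
  [0,0,-2.7],
  [-0.9,-1.8,0],
  [-1.7,-3.4,0],
  [-1.7,-3.4,0],
  [-1.7,-3.4,0],
  [-1.7,-3.4,0],
  [-1.7,-3.4,0],
  [-1.7,-3.4,0],
  [-1.1,-2.2,0],
  [-0.8,-1.6,0],
  [0,0,0],
  [0,0,0],
  [0,0,0],
], roll=[0,0,0,0,0,0,0,0,0,0,0,0,0,0,0,0,0,0])

```text
t: 20.8
position: [0.6552, -0.2344, 0.3197]
tool_rot: [180.0, -0.0, -180.0]
wrist_force: [-0.2, -0.7, -1.8]
opening: 0.0169
gripper_force: 39.2
```

```bash
cat > pail.py <<'E'
from h import *
from scipy.optimize import least_squares
def pail(f):
    s=robot.read_state(); p,d=snap('wrist',f); W=world('wrist',d,s)
    near=np.hypot(W[:,:,0]-.556,W[:,:,1]+.236)<.085
    m=((d>0)&near&(abs(W[:,:,2]-.1345)<.004)&(d>.2)).astype(np.uint8)
    n,lab,st,_=cv2.connectedComponentsWithStats(m)
    C=[]
    for i in range(1,n):
        if st[i,4]>40:
            q=W[lab==i]; c=(q[:,:2].min(0)+q[:,:2].max(0))/2; C.append(c); print('tenon',st[i,4],np.round(c,4),np.round(np.ptp(q,axis=0)[:2],3),'mean',np.round(q.mean(0),4))
    m=(d>0)&near&(abs(W[:,:,2]-.070)<.003)&(np.hypot(W[:,:,0]-.556,W[:,:,1]+.236)>.068); P=W[m][:,:2]
    o=least_squares(lambda v:np.hypot(*(P-v).T)-.076,[.556,-.236],loss='soft_l1',f_scale=.002)
    print('pail',len(P),o.x); C=np.array(C)
    for c in C: e=c-o.x; print(np.round(e*1000,1),round(np.hypot(*e)*1000,1),round(np.degrees(np.arctan2(e[1],e[0])),1))
    print(s['position'],s['tool_rot'],s['t'],s['opening'])
E
python3 -c "
from pail import *
pail('w11.png')"
```

```text
tenon 309 [ 0.5235 -0.2003] [0.017 0.017] mean [ 0.5235 -0.2004  0.1345]
tenon 288 [ 0.5452 -0.2814] [0.017 0.017] mean [ 0.5453 -0.281   0.1345]
tenon 268 [ 0.5574 -0.2345] [0.017 0.016] mean [ 0.5575 -0.2344  0.1346]
tenon 248 [ 0.592  -0.2685] [0.017 0.017] mean [ 0.5918 -0.2683  0.1346]
tenon 237 [ 0.6043 -0.2222] [0.016 0.016] mean [ 0.6041 -0.2219  0.1346]
pail 1428 [ 0.55756215 -0.23448292]
[-34.1  34.2] 48.2 134.9
[-12.4 -46.9] 48.5 -104.8
[-0.2  0. ] 0.2 173.5
[ 34.5 -34. ] 48.4 -44.6
[46.8 12.3] 48.4 14.7
[ 0.65524353 -0.23435844  0.31970428] [ 1.79954257e+02 -4.02066171e-02 -1.79958114e+02] 20.8 0.016923622813374714
```

View pics/w11.png

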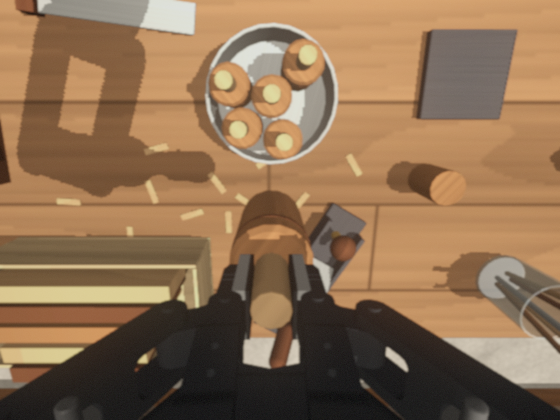

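The pail has feet at 135°, 15°, −45° and −105°, and the empty places are at 75° and −165°. The centre is at (272,93) in the picture. The held foot goes to the 75° place, (0.5701, −0.1877).

>>> jog_arm([
  [1.5,0.8,0],
  [3,1.65,0],
  [3,1.65,0],
  [1.01,0.57,0],
  [0,0,2.5],
  [0,0,4],
  [0,0,3],
  [0,0,1.5],
  [0,0,0],
  [0,0,0],
  [0,0,0],
], roll=[0,0,0,0,0,0,0,0,0,0,0])

```text
t: 21.95
position: [0.5715, -0.1888, 0.2115]
tool_rot: [-179.9, 0.2, -180.0]
wrist_force: [-0.2, -0.7, -1.8]
opening: 0.017
gripper_force: 39.2
```

```bash
python3 -c "
from h import *
plan(.5701,-.1877,.1027,180)"
```

```text
now [ 0.5715 -0.1888  0.2115] [-179.9    0.2 -180. ] t 21.95 dp cm [ 0.18  0.12 10.88] |d| 10.9 ('roll', np.float64(0.0))
```

>>> jog_arm([
  [0.14,0.11,0],
  [0,0,0],
  [0,0,0.8],
  [0,0,0.5],
  [0,0,0.5],
  [0,0,0.5],
  [0,0,0.5],
  [0,0,0.5],
  [0,0,0],
], roll=[0,0,0,0,0,0,0,0,0])

```text
t: 22.85
position: [0.5687, -0.1874, 0.1758]
tool_rot: [180.0, -0.1, 180.0]
wrist_force: [-0.3, 0.1, -1.5]
opening: 0.0167
gripper_force: 39.2
```

```bash
python3 -c "
from h import *
plan(.5701,-.1877,.1027,180)"
```

```text
now [ 0.5687 -0.1874  0.1758] [ 1.8e+02 -1.0e-01  1.8e+02] t 22.85 dp cm [-0.15 -0.04  7.31] |d| 7.3 ('roll', np.float64(-0.0))
```

>>> jog_arm([
  [-0.1,-0.03,0.5],
  [0,0,0.8],
  [0,0,0.8],
  [0,0,0.8],
  [0,0,0.8],
  [0,0,0.8],
  [0,0,0.8],
  [0,0,0.6],
  [0,0,0.4],
  [0,0,0.2],
  [0,0,0],
  [0,0,0],
], roll=[0,0,0,0,0,0,0,0,0,0,0,0])

```text
t: 24.05
position: [0.5704, -0.1879, 0.1121]
tool_rot: [-180.0, 0.0, 180.0]
wrist_force: [0.1, -0.6, -1.3]
opening: 0.0172
gripper_force: 39.2
```

>>> jog_arm([
  [0,0,0.3],
  [0,0,0.3],
  [0,0,0.2],
  [0,0,0.1],
  [0,0,0],
], roll=[0,0,0,0,0])

```text
t: 24.55
position: [0.5703, -0.1878, 0.103]
tool_rot: [180.0, 0.0, 180.0]
wrist_force: [0.2, 0.1, -0.2]
opening: 0.0169
gripper_force: 39.5
```

>>> jog_arm([
  [0,0,0.1],
  [0,0,0.1],
  [0,0,0],
], roll=[0,0,0])

```text
t: 24.85
position: [0.5708, -0.1879, 0.1029]
tool_rot: [-180.0, 0.1, 180.0]
wrist_force: [-2.5, 0.9, 9.6]
opening: 0.017
gripper_force: 40.5
```

The foot is seated (9.6 N at TCP 0.103). I'll open a little and go up.

>>> jog_arm([
  [0,0,-0.15],
  [0,0,0],
  [0,0,0],
  [0,0,0],
], roll=[0,0,0,0], gripper=165, force=40)

```text
t: 25.25
position: [0.57, -0.1878, 0.1019]
tool_rot: [180.0, -0.0, 180.0]
wrist_force: [-0.4, 0.1, 0.9]
opening: 0.0303
gripper_force: 0.0
```

>>> jog_arm([
  [0,0,-0.8],
  [0,0,-1.5],
  [0,0,-2],
  [0,0,-3],
  [0,0,-4],
  [0,0,-4],
  [0,0,-2.5],
  [0,0,0],
  [0,0,0],
], roll=[0,0,0,0,0,0,0,0,0])

```text
t: 26.15
position: [0.57, -0.1878, 0.2806]
tool_rot: [-180.0, 0.0, 180.0]
wrist_force: [0.5, -0.2, 0.1]
opening: 0.0297
gripper_force: 0.0
```

```bash
python3 -c "
from pail import *
pail('w12.png'); plan(.615,.242,.28,180)"
```

```text
tenon 302 [ 0.5227 -0.2003] [0.016 0.017] mean [ 0.5227 -0.2002  0.1346]
tenon 293 [ 0.5447 -0.2813] [0.017 0.018] mean [ 0.5445 -0.2806  0.1345]
tenon 281 [ 0.557  -0.2341] [0.017 0.017] mean [ 0.5568 -0.234   0.1345]
tenon 268 [ 0.5716 -0.1886] [0.018 0.016] mean [ 0.571  -0.1885  0.1345]
tenon 265 [ 0.5912 -0.2684] [0.016 0.017] mean [ 0.5909 -0.268   0.1344]
tenon 252 [ 0.6038 -0.2219] [0.017 0.017] mean [ 0.6033 -0.2216  0.1344]
pail 1229 [ 0.55745565 -0.23450412]
[-34.8  34.2] 48.8 135.5
[-12.8 -46.8] 48.5 -105.3
[-0.4  0.4] 0.6 136.7
[14.2 45.9] 48.1 72.9
[ 33.7 -33.9] 47.8 -45.1
[46.4 12.6] 48.0 15.2
[ 0.57000743 -0.18780037  0.28061854] [-1.79992261e+02  3.92809390e-02  1.79995617e+02] 26.15 0.029655044672133413
now [ 0.5695 -0.1876  0.2794] [ 1.8e+02 -1.0e-01  1.8e+02] t 26.2 dp cm [-4.540e+00  4.296e+01 -4.000e-02] |d| 43.2 ('roll', np.float64(-0.0))
```

>>> jog_arm([
  [-0.4,2.2,0],
  [-0.6,3.8,0],
  [-0.6,3.8,0],
  [-0.6,3.8,0],
  [-0.6,3.8,0],
  [-0.6,3.8,0],
  [-0.6,3.8,0],
  [-0.6,3.8,0],
  [-0.6,3.8,0],
  [-0.6,3.8,0],
  [-0.6,3.8,0],
  [-0.3,2.4,0],
  [0,0,0],
  [0,0,0],
], roll=[0,0,0,0,0,0,0,0,0,0,0,0,0,0])

```text
t: 27.6
position: [0.6365, 0.2381, 0.2782]
tool_rot: [-179.9, -0.2, -179.9]
wrist_force: [-1.2, -0.7, -0.1]
opening: 0.03
gripper_force: 0.0
```

```bash
python3 - <<'E'
from h import *
s=robot.read_state(); p,d=snap('wrist','w13.png'); W=world('wrist',d,s)
for zz,n in((.1295,'tenon'),(.0895,'shoulder')):
    q=W[(d>.2)&(abs(W[:,:,2]-zz)<.004)&(np.hypot(W[:,:,0]-.637,W[:,:,1]-.242)<.045)]
    print(n,len(q),q.mean(0),np.ptp(q,axis=0),(q.min(0)+q.max(0))/2)
q=W[(d>.2)&(W[:,:,2]>.09)&(W[:,:,2]<.25)&(np.hypot(W[:,:,0]-.637,W[:,:,1]-.242)<.1)&(np.hypot(W[:,:,0]-.637,W[:,:,1]-.242)>.03)]
print('obst',len(q),len(q) and (q.min(0),q.max(0)))
c=q=W[(d>.2)&(abs(W[:,:,2]-.1295)<.004)&(np.hypot(W[:,:,0]-.637,W[:,:,1]-.242)<.045)].mean(0)
plan(c[0],c[1],.0977,180)
E
```

```text
tenon 262 [0.63746002 0.24073357 0.12953617] [0.01686552 0.01638994 0.00615199] [0.63761563 0.24090614 0.12898928]
shoulder 976 [0.63452171 0.24026713 0.08923326] [0.04462131 0.04473776 0.00777687] [0.63788398 0.24022772 0.08959373]
obst 5 (array([0.54657333, 0.284533  , 0.09452619]), array([0.54848116, 0.28835356, 0.09635215]))
now [0.6367 0.2374 0.2788] [-179.9   -0.2  180. ] t 27.65 dp cm [-0.13  0.36 18.11] |d| 18.1 ('roll', np.float64(-0.0))
```

View pics/w13.png

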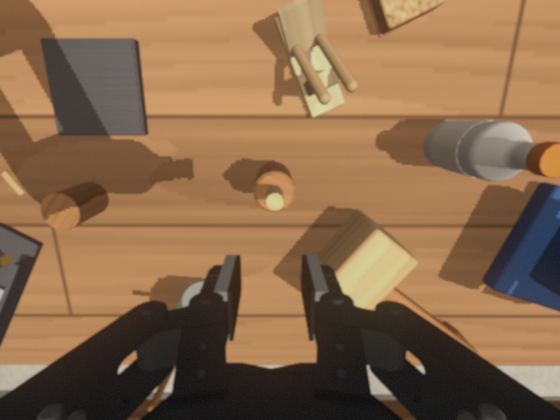

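The wanted foot stands at (274,190), with its tenon top at (274,201). It is the only tenoned one on the bench, since the offcut at (62,210) has none. I'll go down over its tenon.

>>> jog_arm([
  [-0.12,0.28,0],
  [0,0,3],
  [0,0,4],
  [0,0,3],
  [0,0,1.5],
  [0,0,0],
  [0,0,0],
], roll=[0,0,0,0,0,0,0])

```text
t: 28.35
position: [0.6388, 0.2403, 0.166]
tool_rot: [180.0, 0.0, 179.9]
wrist_force: [-0.5, 0.2, -0.2]
opening: 0.0296
gripper_force: 0.0
```

```bash
python3 -c "
from h import *
plan(.6377,.2407,.0977,180)"
```

```text
now [0.6388 0.2403 0.166 ] [180.    0.  179.9] t 28.35 dp cm [0.12 0.04 6.83] |d| 6.8 ('roll', np.float64(-0.1))
```

>>> jog_arm([
  [0.1,0.04,1],
  [0,0,1.5],
  [0,0,1.5],
  [0,0,1.5],
  [0,0,0.9],
  [0,0,0.4],
  [0,0,0],
  [0,0,0],
], roll=[0,0,0,0,0,0,0,0])

```text
t: 29.15
position: [0.6379, 0.2416, 0.0982]
tool_rot: [180.0, 0.1, 180.0]
wrist_force: [-0.2, 0.2, 0.7]
opening: 0.03
gripper_force: 0.0
```

>>> jog_arm([
  [0,0,0],
  [0,0,0],
  [0,0,0],
  [0,0,0],
  [0,0,0],
], roll=[0,0,0,0,0], gripper=255, force=40)

```text
t: 29.65
position: [0.638, 0.2415, 0.0984]
tool_rot: [180.0, 0.1, 180.0]
wrist_force: [-0.0, -0.6, 5.6]
opening: 0.0166
gripper_force: 39.3
```

>>> jog_arm([
  [0,0,-2],
  [0,0,-4],
  [0,0,-4],
  [0,0,-4],
  [0,0,-4],
  [0,0,-2.2],
  [0.5,-1.9,0],
  [1,-3.9,0],
  [1,-3.9,0],
  [1,-3.9,0],
  [1,-3.9,0],
  [1,-3.9,0],
  [1,-3.9,0],
  [1,-3.9,0],
  [1,-3.9,0],
  [1,-3.9,0],
  [1,-3.9,0],
  [1,-3.9,0],
  [1,-3,0],
  [0.2,-1.1,0],
], roll=[0,0,0,0,0,0,0,0,0,0,0,0,0,0,0,0,0,0,0,0])

```text
t: 31.65
position: [0.5089, -0.25, 0.2984]
tool_rot: [180.0, -0.1, 179.8]
wrist_force: [0.7, -0.1, -0.6]
opening: 0.017
gripper_force: 39.2
```

>>> jog_arm([
  [0,0,0],
  [0,0,0],
  [0,0,0],
  [0,0,0],
], roll=[0,0,0,0])

```text
t: 32.05
position: [0.5108, -0.2464, 0.2993]
tool_rot: [180.0, 0.0, -179.9]
wrist_force: [0.0, 0.5, -0.2]
opening: 0.0168
gripper_force: 39.2
```

```bash
python3 -c "
from h import *
plan(.5107,-.2471,.1027,180); print(robot.read_state()['opening'])"
```

```text
now [ 0.5108 -0.2464  0.2993] [ 180.     0.  -179.9] t 32.05 dp cm [ 1.000e-02 -8.000e-02  1.966e+01] |d| 19.7 ('roll', np.float64(0.1))
0.016770626152416805
```

>>> jog_arm([
  [0,-0.06,2],
  [0,0,4],
  [0,0,3],
  [0,0,1],
  [0,0,0],
  [0,0,0],
  [0,0,0.5],
  [0,0,0.5],
  [0,0,0.5],
  [0,0,0.5],
  [0,0,0.5],
  [0,0,0],
], roll=[0,0,0,0,0,0,0,0,0,0,0,0])

```text
t: 33.25
position: [0.5098, -0.248, 0.1733]
tool_rot: [179.9, -0.1, 180.0]
wrist_force: [0.2, -0.2, -1.2]
opening: 0.0166
gripper_force: 39.2
```

```bash
python3 -c "
from h import *
plan(.5107,-.2471,.1027,180)"
```

```text
now [ 0.5098 -0.248   0.1733] [ 1.799e+02 -1.000e-01  1.800e+02] t 33.25 dp cm [-0.1   0.08  7.06] |d| 7.1 ('roll', np.float64(-0.0))
```

>>> jog_arm([
  [-0.05,0.05,0.5],
  [0,0,0.8],
  [0,0,0.8],
  [0,0,0.8],
  [0,0,0.8],
  [0,0,0.8],
  [0,0,0.8],
  [0,0,0.5],
  [0,0,0.4],
  [0,0,0.3],
  [0,0,0.2],
  [0,0,0],
], roll=[0,0,0,0,0,0,0,0,0,0,0,0])

```text
t: 34.45
position: [0.5108, -0.2477, 0.1072]
tool_rot: [180.0, -0.0, 180.0]
wrist_force: [-0.3, -0.9, -0.5]
opening: 0.0164
gripper_force: 39.2
```

>>> jog_arm([
  [0,0,0.2],
  [0,0,0.2],
  [0,0,0.1],
  [0,0,0.1],
  [0,0,0],
], roll=[0,0,0,0,0])

```text
t: 34.95
position: [0.5115, -0.248, 0.1034]
tool_rot: [-179.9, 0.1, 180.0]
wrist_force: [-1.8, 1.8, 8.6]
opening: 0.0168
gripper_force: 40.5
```

Seated at the expected height. I'll release, rise and check.

>>> jog_arm([
  [0,0,-0.15],
  [0,0,0],
  [0,0,0],
  [0,0,0],
], roll=[0,0,0,0], gripper=165, force=40)

```text
t: 35.35
position: [0.5108, -0.2476, 0.1025]
tool_rot: [180.0, -0.0, -180.0]
wrist_force: [0.9, -0.6, 0.0]
opening: 0.0301
gripper_force: 0.0
```

>>> jog_arm([
  [0,0,-0.8],
  [0,0,-1.5],
  [0,0,-2],
  [0,0,-3],
  [0,0,-4],
  [0,0,-4],
  [0,0,-2.5],
  [-3,0,0],
  [0,0,0],
  [0,0,0],
  [0,0,0],
], roll=[0,0,0,0,0,0,0,0,0,0,0])

```text
t: 36.45
position: [0.54, -0.2475, 0.2803]
tool_rot: [180.0, -0.1, 180.0]
wrist_force: [0.4, -0.2, 0.4]
opening: 0.0301
gripper_force: 0.0
```

```bash
python3 -c "
from pail import *
pail('w14.png')"
```

```text
tenon 290 [ 0.5114 -0.2486] [0.017 0.017] mean [ 0.5113 -0.2488  0.1345]
tenon 289 [ 0.5228 -0.2003] [0.017 0.018] mean [ 0.5225 -0.2007  0.1345]
tenon 269 [ 0.5444 -0.2811] [0.017 0.017] mean [ 0.5441 -0.2809  0.1344]
tenon 260 [ 0.5568 -0.2347] [0.016 0.016] mean [ 0.5565 -0.2346  0.1343]
tenon 257 [ 0.5711 -0.1889] [0.017 0.017] mean [ 0.5707 -0.189   0.1344]
tenon 241 [ 0.5912 -0.2686] [0.017 0.016] mean [ 0.5909 -0.2685  0.1344]
tenon 188 [ 0.6035 -0.2235] [0.017 0.014] mean [ 0.6028 -0.2236  0.1343]
pail 1124 [ 0.55743632 -0.2345139 ]
[-46.  -14.1] 48.1 -163.0
[-34.6  34.3] 48.7 135.3
[-13.1 -46.6] 48.4 -105.7
[-0.6 -0.2] 0.7 -163.7
[13.7 45.6] 47.6 73.3
[ 33.8 -34.1] 48.0 -45.3
[46.1 11. ] 47.4 13.5
[ 0.54001102 -0.24753632  0.28027732] [ 1.79959365e+02 -9.82208692e-02  1.79994984e+02] 36.45 0.030060200872948046
```

View pics/w14.png

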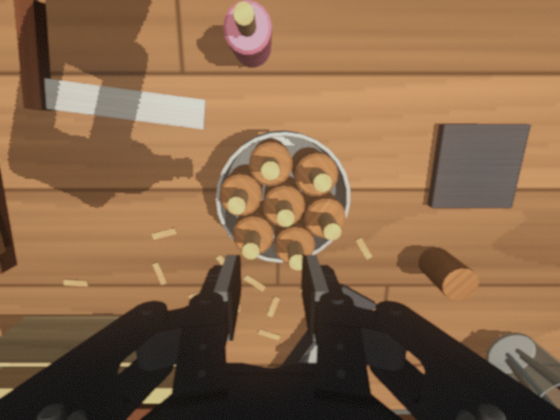

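All seven feet stand upright and level in the pail around (283,200), with tenon tops at z≈0.134. The pink look-alike at (247,30) and the offcut at (448,272) are where they were.

```bash
python3 -c "
from cell import robot
print(robot.finish_job())"
```

```text
the job is handed in; nothing more can be done
None
```

The job is handed in at about 36 s: the tilted foot stood true on the plate when let go, and all seven feet now stand upright in the pail, tenons up, one in the middle and six around it.

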